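# Close the sample case and present the opened dial lock at its hasp

### The arm

A 6-joint arm with a two-finger parallel gripper is mounted at the origin on the work surface. World frame = base frame: x ahead of the robot, y to its left, z up, the work surface at z = 0. Lengths are in m, angles in rad, forces in N, time in s.
With the tool pointing down it reaches from about 0.375 to 0.975 m from the base axis. Payload 3.8 kg.
Tool frame: the origin (TCP) lies at the very end of the fingers, on their centre line; the grasp point (between the pads) lies 19 mm behind it; z points along the fingers, y is the direction in which the jaws open and shut (so a half turn about z gives the same grasp; the last joint's range is limited). The gripper opens to 85 mm and grips with 20 to 120 N. Pads are 22 mm wide; open, the fingers measure 114 mm over their backs; the gripper's body (76 mm by 85 mm) begins 54 mm behind the grasp point. The pads swing forward as they close: fully open they stand 13 mm farther back than shut.
Start: joints at [1.31, 0.264, 1.604, -0, 1.274, -0.037], TCP at [0.15, 0.658, 0.231] pointing down, gripper open.
Joint ranges: [-2.63, 2.63], [-0.94, 2.18], [0.31, 2.57], [-1.31, 4.45], [0, 2.66], [-2.55, 2.55]. Speed limits (rad/s): [2.57, 2.57, 3.14, 3.14, 3.14, 3.14].

### API

Orientations are given as a rotation vector (axis times angle).
In Python, from workcell import read_state, read_camera, camera_info, finish_job gives the robot as it stands. The module is installed in compiled form; this text tells all that it offers.
- The arm moves only by the tool play_rows, never from a script. Its argument "motion" is a list of rows, each a list of 5 numbers: the shift along the tool's x, y, z in units of 1000 mm (1.0 is 1000 mm), then the turn about the tool's z in units of 2 pi rad (1.0 is 2 pi rad), then the finger opening in mm, from 0 to 85.4. A call has 1 to 5 rows; each row shifts and turns the commanded pose from where the row before left it, along the tool's axes as they then stand; what a row does not reach is not made up. A row lasts 1/8 s, in which the tool goes at most 62.5 mm and 10.7 degrees, less where a joint would pass 70% of its speed; a pose out of reach is approached as far as the arm can. A call with a number of a shift or a turn outside -1 to 1 is refused whole. A call with a gripper value outside its range is refused whole. The fingers move at their own pace and stop on an object; "squeeze" is the grip in N (left out, the last holds). Time passes only in rows, so rows that do not move let the fingers close. It gives the time, the measured TCP pose, the force and the opening at its end, in the units of the state.
- read_state(): the state, without advancing time (a new reading comes with each control period).
- read_camera(name): name is "side" or "top"; returns the picture (480x640x3 uint8, red, green, blue); there is no depth.
- camera_info(name): a dict with "intrinsics" (3x3 intrinsics, pixels), "dist_coeffs" ([k1, k2, p1, p2, k3] as OpenCV has them; the pictures are not rectified), "pose" (4x4, takes a point from camera to world coordinates). Camera axes: x right, y down, z forward; pixel columns grow to the right and rows downward; lengths in m; the calibration is good to about 2 mm. A picture is of the moment at which its call begins. camera_info takes no time and is no camera call.
- finish_job(): hands the job in, once; it reports no verdict.
The state is a dict: "time": time; "q": joint angles; "joint_vel": joint speeds; "joint_torque": joint torques, N m; "tool_pos": TCP position; "tcp_rot": TCP orientation; "wrist_force": force on the tool from outside, world axes, zero at the start; "torque": the same for the moment, N m; "width": opening from 0.0 (shut) to 1.0 (fully open).
Only numpy, scipy, OpenCV 4.12 (cv2) and the standard library are available. Lean on these libraries where they do the work, as an engineer would, in place of code of your own. Each camera call takes 0.05 s, during which the arm holds its last target. There are 200 camera calls.

### The job

The vials are loaded: shut the blue sample case's lid so that the steel hasp drops over the stud, and only then turn the padlock's dial clockwise, click by click, until its white pointer stands at the green mark, and pull the shackle fully open. Take the open lock out of its cradle, dial up, and lower its shackle over the stud's orange head, so that the bow is round the neck below the head; finish still holding it there, level and still, with the shackle open, the dial at the mark and the lock not resting on the case. Leave the other things on the bench alone.

Things in the scene. Friction and masses are not known exactly. Their poses are not given: they have to be found in the camera images.
- case: Blue steel sample case, fixed to the bench. Origin on the bench directly under the lock stud; its x axis points from the stud to the box, z up. Box: x 35 to 195, y -85 to 85, 90 high, open on top, vials inside up to 74 high. In front of it a dark boss (x -30 to 36, y -30 to 30, 90 high) carries the stud: steel neck 12 thick from 90 to 145 high, orange round head 24 across from 145 to 153 high.
- stud_neck (a point): Point on the axis of the stud, 122 above the bench, at mid-height of the neck left free above the shut hasp (96.5) and under the head (145). Axes as the case.
- lid (a joint): Lid angle in rad: 0 shut, growing as it opens, starts 0.6 to 1.05. Its hinge is stiff (0.35 N m) so it stays where it is left: push it down. The lid is a plate 160 x 170 x 8 with a steel hasp frame 50 wide reaching 62 further; when shut the frame (opening 32 x 54) lies round the stud, its top at 96.5 height, lid top at 98.5.
- lid_hinge (a point): Point on the lid's hinge line (parallel to the case's y), middle of the far rim, on the lid's inner face: at x 195, z 90.5 in the case's frame. x, y, z axes as the lid's: the lid reaches from here along its own -x, its outer face is 8 up its z.
- lid_push (a point): Point on the lid's outer face, 140 from the hinge line and 20 from the free edge, on the centre line.
- cradle: Grey plastic cradle, fixed to the bench, in which the lock lies 30 above the bench. x axis as the lock's. Low walls (up to 46 high) at the back and corners with 1.5 of play and a stop between the shackle's legs, so the lock cannot turn or follow the shackle; it lifts straight up and out. Lock sides are free for fingers over the middle 35 of their length.
- lock: Red padlock with steel shackle lying dial up, 0.3 to 0.45 kg. Origin: centre of the body's underside; x axis towards the shackle, z up. Body 62 (x) x 60 (y) x 26 (z). Green mark on the top at its shackle edge (x 27).
- dial (a joint): Dial angle in rad, 0 with the white pointer at the green mark (pointer along the lock's +x), positive = turned anticlockwise seen from above; starts 0.6 to 1.3. Clicks (spring notches of about 0.05 N m) every 0.349, one of them at 0. Within about 0.12 of 0 the shackle can be pulled; elsewhere it is blocked after 2 mm. Stops at -0.35 and 1.75.
- dial_grip (a point): On the dial's axis, 41.5 above the lock's underside, middle of the dial's grip bar. Bar 36 long (along the dial's x, which is the pointer's direction), 10 wide, 24 tall (29.5 to 53.5 above the underside) on a disc 44 across and 4 thick. x axis turns with the dial. The whole lock may also be lifted by it.
- shackle (a joint): How far the shackle is pulled out, m: 0 shut, 0.020 fully open (stop); slides along the lock's +x with about 3 N of friction and stays where left.
- bow (a point): Middle between the two legs of the shackle, 13 above the lock's underside, at x 42 in the lock's frame when shut; moves out with the shackle. Steel bar 8 thick: legs at y -23 and 23 (54 over the outside, 38 inside), cross bar centred 13 beyond this point. Clear space between the lock body (x 31) and the cross bar is 20 shut, 40 open, so the 24 head passes only when open. Can be pinched across both legs from above.
- beaker: Bystander, to be left alone: clear open beaker, 70 wide, 90 tall. Origin: centre of underside.
- amber_bottle: Bystander, to be left alone: amber bottle, 60 wide, 130 tall. Origin: centre of underside.
- white_jar: Bystander, to be left alone: white jar with blue cap, 60 wide, 75 tall. Origin: centre of underside.
- mouse: Bystander, to be left alone: black computer mouse, 100 x 58 x 31. Origin: centre of underside.
- marker: Bystander, to be left alone: blue marker pen with black cap, 115 long, 16 thick. Origin: centre of underside.
- collar: Bystander, to be left alone: brass ring, 40 wide, 18 tall. Origin: centre of underside.
Things that resemble listed ones, but are neither listed nor needed, are in the scene too. What is shaped like the lock but turquoise is not meant.

How it is judged:
On the way, in this order (a step that is already met when the one before it is completed fails the run):
1. the lid is shut, the hasp round the stud (value of joint lid below 0.05 rad), for 0.2 s.
2. the dial stands at the green mark (value of joint dial between -0.12 and 0.12 rad), for 0.2 s.
3. the shackle is pulled open (value of joint shackle above 0.017 m), for 0.2 s.
At the end, for the whole second after the job is handed in: Lid under 0.06 rad; shackle out over 17 mm; dial within 0.15 rad; stud neck inside the bow (lock frame x 35 to 67, y within 16 mm), bow below the head; lock tilted under 0.25 rad, gripped, slower than 30 mm/s, pressing on the case under 1.5 N (value of joint lid below 0.06 rad and value of joint shackle above 0.017 m and value of joint dial between -0.15 and 0.15 rad and x of stud_neck in the frame of lock between 0.035 and 0.067 m and y of stud_neck in the frame of lock between -0.016 and 0.016 m and z of stud_neck in the frame of lock between -0.005 and 0.024 m and angle between lock's own z axis and vertical below 0.25 rad and contact force between lock and the fingers above 1 N and contact force between lock and case below 1.5 N and linear speed of lock below 0.03 m/s); the arm keeps its last pose, push and grip.
It fails at once if a bystander is pushed more than 40 mm (distance of any of beaker, amber_bottle, white_jar, mouse, marker, collar from where it was at the start of the episode above 0.04 m).
It also fails if it takes over 67 s, if anything falls off the work surface, if the arm or the gripper's body presses on something with over 40 N, if the wrist force passes 120 N, or if a joint passes its speed limit or range.

## Working session

There is one attempt and no reset: what is moved stays moved. The work goes in short steps, Python scripts to look and compute and a tool call to move; the robot and the scene stay as the last step left them, time stands still between calls to the robot, and variables do not carry over. Pictures are saved under pics/ and viewed, about 8 in all and at most 12, crops included, and the job is handed in when it is done.

Besides the shell and the picture viewer there is one more tool, called after "Request:" by a JSON object that holds its "fn" and its "kwargs". play_rows: Moves the arm, as the interface text tells. Shifts and turns lie within -1 to 1; 1 stands for 1000 mm of shift or 2 pi rad of turn. Its arguments: {"type":"object","properties":{"motion":{"type":"array","items":{"type":"array","items":{"type":"number"}}},"squeeze":{"type":"number"}},"required":["motion"]}

```bash
mkdir -p pics; cat > h.py <<'E'
import numpy as np, cv2
from workcell import *
def snap(n):
    im=read_camera(n); np.save(f'{n}.npy',im); return im
def save(im,f): cv2.imwrite('pics/'+f,cv2.cvtColor(im,cv2.COLOR_RGB2BGR))
def ray(n,uv):
    c=camera_info(n);K=np.array(c['intrinsics']);d=np.array(c['dist_coeffs']);T=np.array(c['pose'])
    p=cv2.undistortPoints(np.array(uv,float).reshape(-1,1,2),K,d).reshape(-1,2)
    r=np.c_[p,np.ones(len(p))]@T[:3,:3].T
    return T[:3,3],r/np.linalg.norm(r,axis=1,keepdims=True)
def onz(n,uv,z):
    o,r=ray(n,uv); return o+r*((z-o[2])/r[:,2])[:,None]
def proj(n,P):
    c=camera_info(n);T=np.linalg.inv(np.array(c['pose']))
    return cv2.projectPoints(np.array(P,float).reshape(-1,1,3),cv2.Rodrigues(T[:3,:3])[0],T[:3,3],np.array(c['intrinsics']),np.array(c['dist_coeffs']))[0].reshape(-1,2)
def two(uvt,uvs):
    (a,r),(b,s)=ray('top',uvt),ray('side',uvs); r=r[0];s=s[0]
    t=np.linalg.lstsq(np.c_[r,-s],b-a,rcond=None)[0]; p=a+r*t[0];q=b+s*t[1]
    return (p+q)/2,np.linalg.norm(p-q)
E
python3 - <<'E'
from h import *
s=read_state();print(s)
for n in('top','side'):
    save(snap(n),n+'0.png');print(np.round(camera_info(n)['pose'],3))
E
```

```text
{'time': 0.0, 'q': array([ 1.31008771e+00,  2.64766418e-01,  1.60540147e+00,  2.97958810e-05,
        1.27362484e+00, -3.69114952e-02]), 'joint_vel': array([ 0.00046648,  0.00052387, -0.00042607,  0.00056361, -0.00030325,
        0.0008269 ]), 'joint_torque': array([-3.34510187e-04, -5.15104294e+01, -3.67302489e+01,  1.60737563e-04,
        1.29548932e-02,  6.53763550e-07]), 'tool_pos': array([0.14961948, 0.65747169, 0.2299382 ]), 'tcp_rot': array([-0.35078042, -3.12158926,  0.00341067]), 'wrist_force': array([-0.06864521,  0.07716753, -0.35724265]), 'torque': array([-0.03697972, -0.02258539,  0.029698  ]), 'width': 0.9973210664317181}
[[ 0.009 -0.985  0.171  0.321]
 [-1.    -0.01  -0.005 -0.002]
 [ 0.006 -0.171 -0.985  1.517]
 [ 0.     0.     0.     1.   ]]
[[ 0.862 -0.253  0.44   0.031]
 [-0.507 -0.432  0.746 -0.917]
 [ 0.001 -0.866 -0.501  0.711]
 [ 0.     0.     0.     1.   ]]
```

View pics/top0.png

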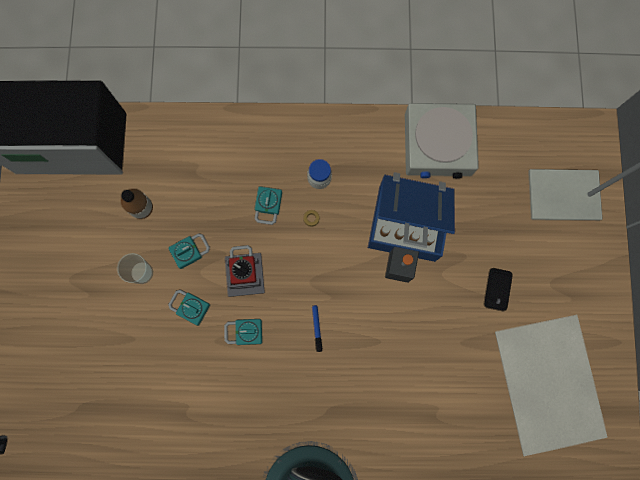

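View pics/side0.png

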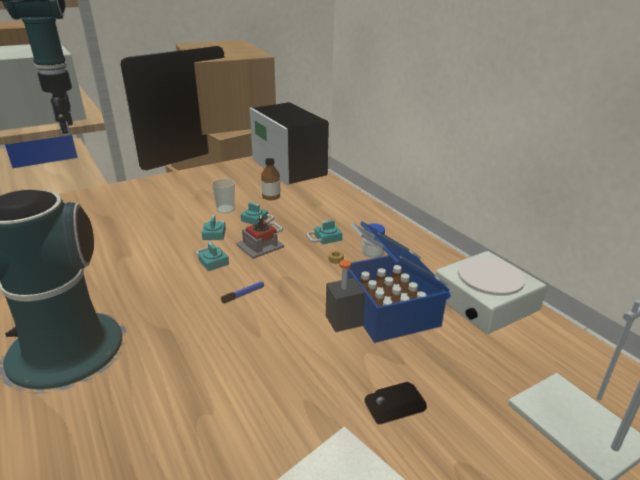

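Top view: the red padlock is in the grey cradle at (242,268), with its shackle towards the image top. The turquoise look-alikes are at (268,200), (187,250), (190,308) and (245,332). I choose the red one. The case is at (412,220), with the orange stud head at (407,260). I'll take a close crop and measure.

```bash
python3 - <<'E'
from h import *
t=np.load('top.npy');s=np.load('side.npy')
a=cv2.resize(t[235:305,212:282],(400,400),interpolation=cv2.INTER_CUBIC)
b=cv2.resize(t[165:285,355:475],(400,400),interpolation=cv2.INTER_CUBIC)
save(np.hstack([a,b]),'crop1.png')
def orange(im):
    h=cv2.cvtColor(im,cv2.COLOR_RGB2HSV);return cv2.inRange(h,(6,180,150),(16,255,255))
def red(im):
    h=cv2.cvtColor(im,cv2.COLOR_RGB2HSV);return cv2.inRange(h,(0,150,90),(5,255,255))|cv2.inRange(h,(174,150,90),(180,255,255))
for n,im in(('top',t),('side',s)):
    for f in(orange,red):
        m=f(im);k,l,st,c=cv2.connectedComponentsWithStats(m)
        for i in range(1,k):
            if st[i,4]>12:print(n,f.__name__,st[i],np.round(c[i],1))
m=red(t);pts=cv2.findNonZero(m);r=cv2.minAreaRect(pts);print(r);bp=cv2.boxPoints(r);P=onz('top',bp,.056);print(np.round(P,4),P.mean(0))
E
```

```text
top red [229 257  26  26 233] [241.  270.3]
side red [247 226  28  12  97] [258.  231.2]
((241.3465576171875, 269.4653625488281), (24.477916717529297, 23.88089370727539), 84.2894058227539)
[[0.5417 0.1977 0.056 ]
 [0.5479 0.1414 0.056 ]
 [0.4899 0.1341 0.056 ]
 [0.4837 0.1901 0.056 ]] [0.51578789 0.16579776 0.056     ]
```

View pics/crop1.png

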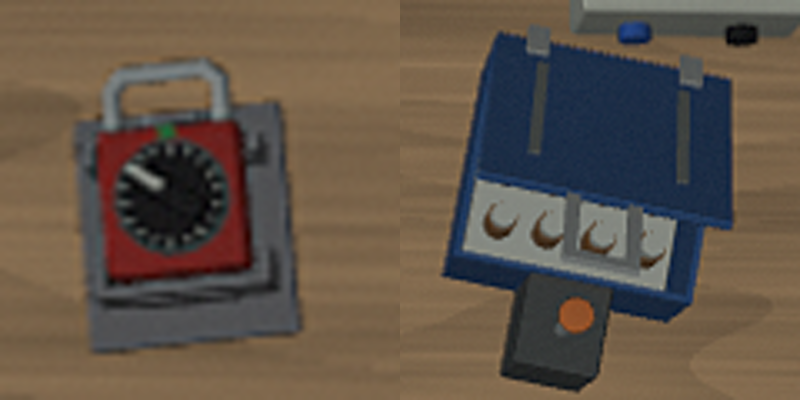

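```bash
python3 - <<'E'
from h import *
t=np.load('top.npy');s=np.load('side.npy')
H=cv2.cvtColor(t,cv2.COLOR_RGB2HSV);HS=cv2.cvtColor(s,cv2.COLOR_RGB2HSV)
print(H[260,407],H[258,241],HS[264,345],t[268,233])
def cen(H,lo,hi,x0,y0,x1,y1):
    m=cv2.inRange(H,lo,hi)[y0:y1,x0:x1];p=cv2.findNonZero(m).reshape(-1,2)+[x0,y0];return p.mean(0),len(p)
ot=cen(H,(4,170,120),(20,255,255),395,250,418,270);os_=cen(HS,(4,170,120),(20,255,255),335,255,355,272)
print('orange',ot,os_,two(ot[0],os_[0]),onz('top',ot[0],.153))
g=cen(H,(45,100,50),(85,255,255),230,250,252,265);print('green',g,onz('top',g[0],.056))
# case front bottom edge
b=cv2.inRange(H,(105,120,30),(125,255,255))
def fit(cols):
    P=np.array([[c,np.where(b[200:275,c])[0].max()+200.5] for c in cols]);w=onz('top',P,0)
    v=cv2.fitLine(w[:,:2].astype(np.float32),cv2.DIST_HUBER,0,.01,.01).ravel();return v
v=fit(list(range(371,386))+list(range(420,434)));d=v[:2]*(-1 if v[1]>0 else 1)   # case -y
ex=np.array([-d[1],d[0]]);print('front edge',v,'case yaw deg',np.degrees(np.arctan2(ex[1],ex[0])),'dist stud',(v[2:]-onz('top',ot[0],.153)[0,:2])@ex)
# lid edge
S=onz('top',ot[0],.153)[0,:2]
from scipy.optimize import brentq
for px in([377.5,218.4],[454.9,233.4],[416.2,225.9]):
    o,r=ray('top',px);r=r[0]
    def f(th):
        X=.195-.16*np.cos(th)+.008*np.sin(th);z=.0905+.16*np.sin(th)+.008*np.cos(th)
        p=o+r*(z-o[2])/r[2];return (p[:2]-S)@ex-X
    print([round(f(x),4) for x in(.3,.6,.8,1.05)])
# lock body corners (crop)
c=np.array([[97,130],[237,122],[250,270],[107,278]])/5.714+[212,235]
P=onz('top',c,.056);print(np.round(P,4),P.mean(0)[:2],[np.degrees(np.arctan2(*(P[i]-P[j])[[1,0]])) for i,j in((0,3),(1,2))],[np.degrees(np.arctan2(*(P[i]-P[j])[[1,0]]))-90 for i,j in((0,1),(3,2))])
p=np.array([[125,165],[160,187]])/5.714+[212,235]
for z in(.0595,.0835):
  w=onz('top',p,z);print(z,np.round(w,4),np.degrees(np.arctan2(*(w[0]-w[1])[[1,0]])))
for n in('side',):
  save(cv2.resize(s[205:265,225:300],(750,600),interpolation=cv2.INTER_CUBIC),'sidelock.png')
E
```

```text
[ 11 177 144] [ 70 184 100] [ 11 177 197] [37 43 41]
orange (array([407.43589744, 259.08974359]), 78) (array([344.58490566, 263.26415094]), 53) (array([ 0.52962079, -0.21330153,  0.15003755]), np.float64(0.0005936657132285546)) [[ 0.52943554 -0.21298802  0.153     ]]
green (array([240.5, 257.5]), 4) [[0.54430119 0.16860798 0.056     ]]
front edge [ 0.1938552   0.98103017  0.56515914 -0.22186881] case yaw deg -11.177855 dist stud 0.03676751488192236
[np.float64(0.0345), np.float64(0.0016), np.float64(-0.0258), np.float64(-0.0641)]
[np.float64(0.0362), np.float64(0.0033), np.float64(-0.0241), np.float64(-0.0624)]
[np.float64(0.0353), np.float64(0.0024), np.float64(-0.0249), np.float64(-0.0633)]
[[0.5434 0.196  0.056 ]
 [0.5474 0.1379 0.056 ]
 [0.4856 0.1309 0.056 ]
 [0.4817 0.1899 0.056 ]] [0.51454131 0.16366712] [np.float64(5.630742296695531), np.float64(6.39505962621728)] [np.float64(3.8709637153410767), np.float64(3.8001185176158003)]
0.0595 [[0.5284 0.1834 0.0595]
 [0.5193 0.1687 0.0595]] 58.529795467185075
0.0835 [[0.525  0.1804 0.0835]
 [0.5161 0.1659 0.0835]] 58.52979546718488
```

View pics/sidelock.png

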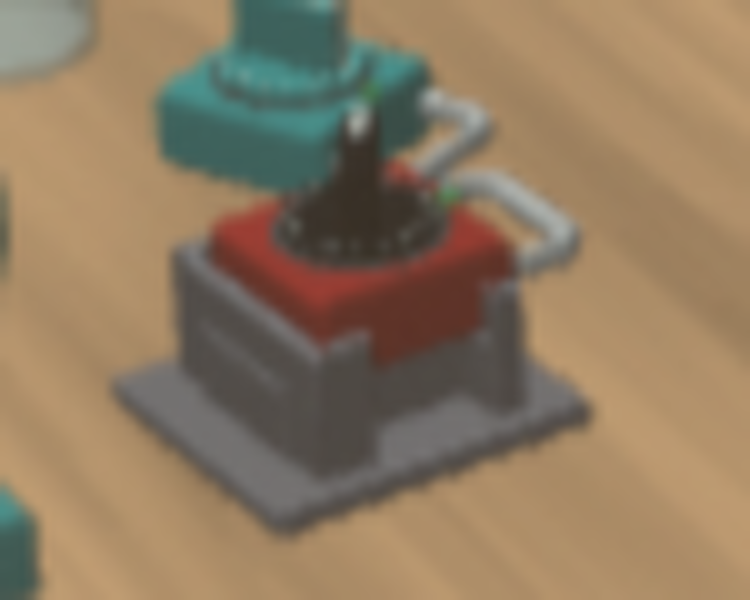

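The side crop confirms the choice: red body, grip bar, and cradle side gaps open down to a thin base plate. Measured:
- Stud (0.5295, -0.213), case yaw -11.2°.
- Lid about 0.62 rad.
- Lock (0.515, 0.165), yaw about 5°, dial about +0.93 rad.

```bash
cat >> h.py <<'E'
S=np.array([.5295,-.213]);CY=np.radians(-11.2)
def case(x,y,z): c,s=np.cos(CY),np.sin(CY); return np.array([S[0]+c*x-s*y,S[1]+s*x+c*y,z])
def lidp(th,r=.14): return case(.195-r*np.cos(th)+.008*np.sin(th),0,.0905+r*np.sin(th)+.008*np.cos(th))
def plan(pts,yawy=None,R=None,p=None):
    s=read_state();p=s['tool_pos'] if p is None else p;R=cv2.Rodrigues(s['tcp_rot'])[0] if R is None else R
    y=np.degrees(np.arctan2(R[1,1],R[0,1]));print('t',round(s['time'],2),'pos',np.round(s['tool_pos'],4),'yawY',round(y,1),'tilt',np.round(R[:,2],3),'q6',round(s['q'][5],2),'F',np.round(s['wrist_force'],1),'w',round(s['width']*85.4,1))
    if yawy is not None:
        d=-(yawy-y);d=(d+180)%360-180;print('turn units',round(d/360,4),'rows>=',abs(d)/10.7)
    for g in pts:
        print(np.round(g,4),'shift tool',np.round(R.T@(np.array(g)-p),4));p=np.array(g)
E
python3 - <<'E'
from h import *
a=lidp(.617);print(a)
plan([a+[0,0,.12]],-31.5)
E
```

```text
[ 0.61331499 -0.22959581  0.17802767]
t 0.1 pos [0.1496 0.6575 0.2301] yawY 77.2 tilt [-0.001 -0.002 -1.   ] q6 -0.04 F [-0.5 -0.2 -0. ] w 85.7
turn units 0.3019 rows>= 10.156533549083615
[ 0.6133 -0.2296  0.298 ] shift tool [-0.649  -0.7622 -0.0664]
```

Request:
{"fn": "play_rows", "kwargs": {"motion": [[0,0,-0.05,0,0],[-0.036,-0.042,-0.004,0,0],[-0.036,-0.042,-0.004,0,0],[-0.036,-0.042,-0.004,0,0],[-0.036,-0.042,0,0,0]], "squeeze": 60}}

```text
time: 0.72
tool_pos: [0.2535, 0.4608, 0.2932]
tcp_rot: [0.35, 3.122, -0.0]
wrist_force: [0.6, -0.5, 1.8]
width: -0.005
```

Request:
{"fn": "play_rows", "kwargs": {"motion": [[-0.036,-0.042,0,0,0],[-0.036,-0.042,0,0,0],[-0.036,-0.042,0,0,0],[-0.036,-0.042,0,0,0],[-0.036,-0.042,0,0,0]]}}

```text
time: 1.35
tool_pos: [0.3821, 0.2159, 0.293]
tcp_rot: [-0.35, -3.122, 0.0]
wrist_force: [1.1, 0.3, 0.5]
width: -0.0
```

Request:
{"fn": "play_rows", "kwargs": {"motion": [[-0.036,-0.042,0,0,0],[-0.036,-0.042,0,0,0],[-0.036,-0.042,0,0,0],[-0.036,-0.042,0,0,0],[-0.036,-0.042,0,0,0]]}}

```text
time: 1.98
tool_pos: [0.511, -0.0288, 0.2929]
tcp_rot: [-0.351, -3.122, -0.0]
wrist_force: [0.2, -0.0, 0.7]
width: 0.001
```

Request:
{"fn": "play_rows", "kwargs": {"motion": [[0,0,0,0.029,0],[0,0,0,0.029,0],[0,0,0,0.029,0],[0,0,0,0.029,0],[0,0,0,0.029,0]]}}

```text
time: 2.6
tool_pos: [0.5103, -0.0271, 0.2927]
tcp_rot: [-1.696, -2.643, 0.001]
wrist_force: [1.2, -0.3, 0.3]
width: 0.001
```

Request:
{"fn": "play_rows", "kwargs": {"motion": [[0,0,0,0.029,0],[0,0,0,0.029,0],[0,0,0,0.029,0],[0,0,0,0.029,0],[0,0,0,0.029,0]]}}

```text
time: 3.22
tool_pos: [0.5104, -0.027, 0.2927]
tcp_rot: [-2.686, -1.628, 0.001]
wrist_force: [-0.1, 0.2, -0.2]
width: -0.001
```

```bash
python3 - <<'E'
from h import *
plan([lidp(.617)+[0,0,.01],lidp(.45),lidp(.3),lidp(.15),lidp(0),lidp(-.02)],-31.5)
E
```

```text
t 3.23 pos [ 0.5104 -0.027   0.2927] yawY -27.6 tilt [-0.001  0.    -1.   ] q6 0.38 F [-0.1  0.2 -0.2] w -0.1
turn units 0.0109 rows>= 0.36749891499467463
[ 0.6133 -0.2296  0.188 ] shift tool [-0.1319  0.1851  0.1046]
[ 0.6005 -0.2271  0.1586] shift tool [-0.0037 -0.0125  0.0294]
[ 0.5919 -0.2254  0.1395] shift tool [-0.0025 -0.0084  0.0191]
[ 0.5862 -0.2242  0.1193] shift tool [-0.0016 -0.0056  0.0202]
[ 0.5835 -0.2237  0.0985] shift tool [-0.0008 -0.0026  0.0208]
[ 0.5833 -0.2237  0.0957] shift tool [-0.     -0.0001  0.0028]
```

Request:
{"fn": "play_rows", "kwargs": {"motion": [[-0.033,0.0463,0,0,0],[-0.033,0.0463,0,0,0],[-0.033,0.0463,0,0,0],[-0.033,0.0463,0.045,0,0],[0,0,0.04,0,0]]}}

```text
time: 3.85
tool_pos: [0.6126, -0.2257, 0.2132]
tcp_rot: [2.683, 1.631, 0.0]
wrist_force: [-0.7, 0.4, -0.7]
width: 0.002
```

Request:
{"fn": "play_rows", "kwargs": {"motion": [[0,0,0.018,0,0],[-0.002,-0.006,0.015,0,0],[-0.002,-0.006,0.015,0,0],[-0.002,-0.006,0.013,0,0],[-0.001,-0.005,0.01,0,0]]}}

```text
time: 4.47
tool_pos: [0.5877, -0.2176, 0.1435]
tcp_rot: [2.68, 1.636, 0.001]
wrist_force: [0.6, 0.2, 0.8]
width: 0.0
```

Request:
{"fn": "play_rows", "kwargs": {"motion": [[-0.001,-0.003,0.01,0,0],[-0.001,-0.002,0.01,0,0],[0,-0.001,0.01,0,0],[0,-0.001,0.008,0,0],[0,0,0,0,0]]}}

```text
time: 5.1
tool_pos: [0.58, -0.2162, 0.1043]
tcp_rot: [-2.681, -1.635, 0.002]
wrist_force: [0.8, 0.3, 0.6]
width: 0.001
```

```bash
python3 - <<'E'
from h import *
plan([lidp(0),lidp(-.02)])
E
```

```text
t 5.1 pos [ 0.58   -0.2162  0.1043] yawY -27.2 tilt [-0.002  0.001 -1.   ] q6 0.08 F [0.8 0.3 0.6] w 0.1
[ 0.5835 -0.2237  0.0985] shift tool [-0.0051  0.0065  0.0058]
[ 0.5833 -0.2237  0.0957] shift tool [-0.     -0.0001  0.0028]
```

Request:
{"fn": "play_rows", "kwargs": {"motion": [[-0.003,0.004,0.003,0,0],[0,0,0.002,0,0],[0,0,0.002,0,0]]}}

```text
time: 5.48
tool_pos: [0.5833, -0.2213, 0.0988]
tcp_rot: [2.681, 1.636, 0.001]
wrist_force: [-0.5, -0.6, 0.3]
width: 0.003
```

```bash
python3 - <<'E'
from h import *
plan([lidp(0)]);s=snap('side');t=snap('top')
save(np.hstack([cv2.resize(s[190:350,300:460],(400,400)),cv2.resize(t[165:285,355:475],(400,400))]),'lid1.png')
E
```

```text
t 5.47 pos [ 0.5833 -0.2213  0.0988] yawY -27.2 tilt [ 0.001 -0.001 -1.   ] q6 0.07 F [-0.5 -0.6  0.3] w 0.3
[ 0.5835 -0.2237  0.0985] shift tool [-0.002   0.0012  0.0003]
```

View pics/lid1.png

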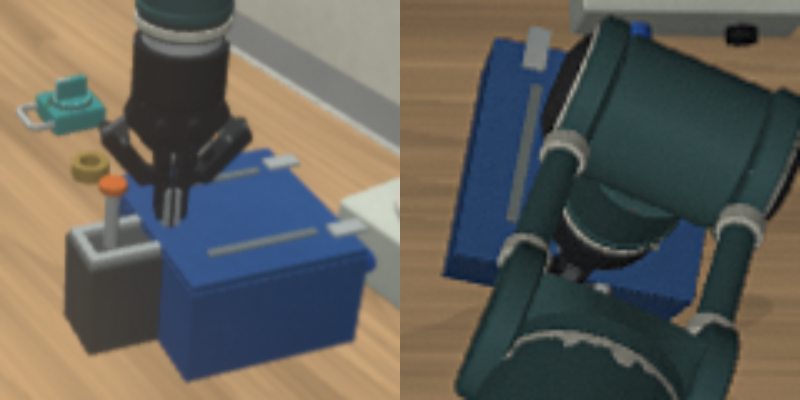

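The lid is down, with the hasp frame round the stud (side crop ~(115,240)). I'll press it until I feel contact, then go to the dial.

Request:
{"fn": "play_rows", "kwargs": {"motion": [[0,0,0.002,0,0],[0,0,0.002,0,0],[0,0,0.001,0,0],[0,0,0,0,0],[0,0,0,0,0]]}}

```text
time: 6.2
tool_pos: [0.5832, -0.2211, 0.0983]
tcp_rot: [2.681, 1.636, 0.001]
wrist_force: [-9.6, 2.2, 22.9]
width: 0.0
```

Request:
{"fn": "play_rows", "kwargs": {"motion": [[0,0,-0.05,0,0],[0,0,-0.06,0,85],[0,0,-0.04,0.01,85]]}}

```text
time: 6.58
tool_pos: [0.5836, -0.2211, 0.2469]
tcp_rot: [2.731, 1.548, 0.003]
wrist_force: [0.5, -0.7, 0.2]
width: 0.423
```

```bash
python3 - <<'E'
from h import *
plan([[.515,.165,.16]],-31.5)
E
```

```text
t 6.58 pos [ 0.5836 -0.2211  0.2469] yawY -30.9 tilt [ 0.003 -0.001 -1.   ] q6 0.14 F [ 0.5 -0.7  0.2] w 36.1
turn units 0.0017 rows>= 0.055596634980668753
[0.515 0.165 0.16 ] shift tool [ 0.296  -0.2574  0.0862]
```

Request:
{"fn": "play_rows", "kwargs": {"motion": [[0.043,-0.037,-0.01,0,85],[0.043,-0.037,0,0,85],[0.043,-0.037,0,0,85],[0.043,-0.037,0,0,85],[0.043,-0.037,0.02,0,85]]}}

```text
time: 7.2
tool_pos: [0.5348, 0.0604, 0.2353]
tcp_rot: [2.731, 1.55, 0.006]
wrist_force: [0.9, -0.1, 0.3]
width: 0.995
```

Request:
{"fn": "play_rows", "kwargs": {"motion": [[0.043,-0.037,0.03,0,85],[0.038,-0.035,0.04,0,85],[0,0,0,0,85]]}}

```text
time: 7.58
tool_pos: [0.5103, 0.1635, 0.162]
tcp_rot: [-2.726, -1.556, 0.012]
wrist_force: [0.4, -0.9, -0.4]
width: 0.996
```

```bash
python3 - <<'E'
from h import *
t=snap('top');s=snap('side');plan([[.515,.165,.062]],-31.5)
save(np.hstack([cv2.resize(t[225:315,200:290],(400,400)),cv2.resize(s[180:270,215:305],(400,400))]),'dial1.png')
E
```

```text
t 7.67 pos [0.514  0.1615 0.1656] yawY -30.7 tilt [-0.001 -0.001 -1.   ] q6 0.79 F [0.8 0.2 0.2] w 84.5
turn units 0.0022 rows>= 0.07296118317720274
[0.515 0.165 0.062] shift tool [ 0.0037 -0.0009  0.1036]
```

View pics/dial1.png

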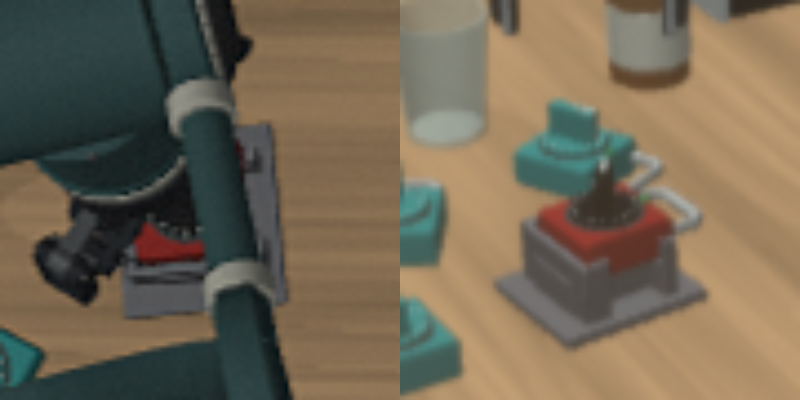

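Request:
{"fn": "play_rows", "kwargs": {"motion": [[0.002,0,0.04,0,60],[0.002,0,0.04,0.002,50],[0,0,0.0215,0,40],[0,0,0,0,0],[0,0,0,0,0]], "squeeze": 30}}

```text
time: 8.3
tool_pos: [0.5178, 0.1642, 0.0661]
tcp_rot: [2.742, 1.532, 0.003]
wrist_force: [-0.3, 0.1, -4.2]
width: 0.105
```

Request:
{"fn": "play_rows", "kwargs": {"motion": [[0,0,0,0,0],[0,0,0,0,0]]}}

```text
time: 8.55
tool_pos: [0.5173, 0.1646, 0.0656]
tcp_rot: [2.741, 1.534, 0.002]
wrist_force: [-0.4, -0.5, -0.3]
width: 0.105
```

```bash
python3 - <<'E'
from h import *
plan([[.515,.165,.062]],-85);print(read_state()['torque'])
E
```

```text
t 8.55 pos [0.5173 0.1646 0.0656] yawY -31.5 tilt [ 0.002  0.    -1.   ] q6 0.81 F [-0.4 -0.5 -0.3] w 9.0
turn units 0.1485 rows>= 4.996022167894662
[0.515 0.165 0.062] shift tool [-0.0009 -0.0022  0.0036]
[-0.18991685  0.06211036 -0.04276882]
```

Request:
{"fn": "play_rows", "kwargs": {"motion": [[0,0,0,0.015,0],[0,0,0,0.015,0],[0,0,0,0.015,0],[0,0,0,0.015,0],[0,0,0,0.015,0]]}}

```text
time: 9.18
tool_pos: [0.5172, 0.1647, 0.0656]
tcp_rot: [3.024, 0.848, 0.002]
wrist_force: [-1.6, -1.3, 0.9]
width: 0.105
```

Request:
{"fn": "play_rows", "kwargs": {"motion": [[0,0,0,0.015,0],[0,0,0,0.015,0],[0,0,0,0.015,0],[0,0,0,0.015,0],[0,0,0,0.014,0]]}}

```text
time: 9.8
tool_pos: [0.5172, 0.1644, 0.0656]
tcp_rot: [3.138, 0.128, 0.002]
wrist_force: [-1.4, -2.1, 1.7]
width: 0.102
```

Request:
{"fn": "play_rows", "kwargs": {"motion": [[0,0,0,0,0],[0,0,0,0,0]]}}

```text
time: 10.05
tool_pos: [0.5173, 0.1646, 0.0655]
tcp_rot: [3.138, 0.135, 0.002]
wrist_force: [-1.6, -4.5, 5.2]
width: 0.108
```

```bash
python3 - <<'E'
from h import *
plan([[.515,.165,.062]],-85);print(read_state()['torque'])
E
```

```text
t 10.05 pos [0.5173 0.1646 0.0655] yawY -85.1 tilt [ 0.001 -0.    -1.   ] q6 1.75 F [-1.6 -4.5  5.2] w 9.2
turn units -0.0003 rows>= 0.008451915539672398
[0.515 0.165 0.062] shift tool [-0.0022 -0.0006  0.0035]
[-0.65205522  0.21161195 -0.00172671]
```

Request:
{"fn": "play_rows", "kwargs": {"motion": [[0,0,0,0,40],[0,0,0,0,70],[0,0,-0.05,0,85],[0,0,-0.06,0,85],[0,0.06,0,0,85]]}}

```text
time: 10.68
tool_pos: [0.5265, 0.1082, 0.1811]
tcp_rot: [-3.135, -0.142, -0.02]
wrist_force: [0.7, -0.3, -0.0]
width: 0.99
```

Request:
{"fn": "play_rows", "kwargs": {"motion": [[0,0.06,0,0,85],[0,0.06,0,0,85],[0,0.04,0,0,85],[0,0,0,0,85]]}}

```text
time: 11.18
tool_pos: [0.5353, -0.0568, 0.1744]
tcp_rot: [3.139, 0.126, 0.001]
wrist_force: [-0.6, 0.2, 0.1]
width: 0.993
```

```bash
python3 - <<'E'
from h import *
t=snap('top');s=snap('side');plan([])
save(np.hstack([cv2.resize(t[235:305,212:282],(400,400),interpolation=cv2.INTER_CUBIC),cv2.resize(t[165:285,355:475],(400,400))]),'dial2.png')
E
```

```text
t 11.28 pos [ 0.5349 -0.0543  0.1742] yawY -85.2 tilt [-0.     0.001 -1.   ] q6 1.34 F [ 0.2  1.1 -0.2] w 85.2
```

View pics/dial2.png

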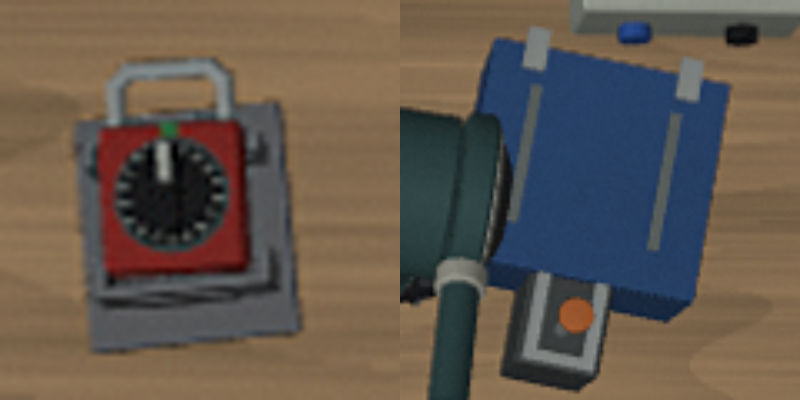

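The dial pointer is at the green mark (crop (165,150), mark (168,130)). The lid is shut, with the hasp frame round the orange head. Next I pinch the shackle.

```bash
python3 - <<'E'
from h import *
plan([[.5638,.1689,.13],[.5638,.1689,.030]],-85)
E
```

```text
t 11.28 pos [ 0.5349 -0.0543  0.1742] yawY -85.2 tilt [-0.     0.001 -1.   ] q6 1.34 F [ 0.2  1.1 -0.2] w 85.2
turn units -0.0007 rows>= 0.023172068431664746
[0.5638 0.1689 0.13  ] shift tool [ 0.0473 -0.22    0.0444]
[0.5638 0.1689 0.03  ] shift tool [0.     0.0001 0.1   ]
```

Request:
{"fn": "play_rows", "kwargs": {"motion": [[0.012,-0.055,0,0,85],[0.012,-0.055,0,0,85],[0.012,-0.055,0.01,0,85],[0.0113,-0.055,0.034,0,85],[0,0,0.03,0,85]]}}

```text
time: 11.9
tool_pos: [0.5631, 0.1719, 0.1017]
tcp_rot: [-3.137, -0.143, -0.002]
wrist_force: [0.0, -1.4, 0.7]
width: 0.996
```

Request:
{"fn": "play_rows", "kwargs": {"motion": [[0,0,0.02,0,85],[0,0,0,0,85]]}}

```text
time: 12.15
tool_pos: [0.5612, 0.1662, 0.08]
tcp_rot: [3.138, 0.133, -0.007]
wrist_force: [-0.5, -0.2, 0.4]
width: 0.996
```

```bash
python3 - <<'E'
from h import *
plan([[.5638,.1689,.03]],-85)
E
```

```text
t 12.15 pos [0.5612 0.1662 0.08  ] yawY -85.1 tilt [-0.004 -0.001 -1.   ] q6 1.73 F [-0.5 -0.2  0.4] w 85.1
turn units -0.0004 rows>= 0.01225950175290366
[0.5638 0.1689 0.03  ] shift tool [ 0.003  -0.0025  0.05  ]
```

Request:
{"fn": "play_rows", "kwargs": {"motion": [[0.001,-0.001,0.02,0,85],[0,0,0.02,0,85],[0,0,0.01,0,85],[0,0,0,0,85]]}}

```text
time: 12.65
tool_pos: [0.5632, 0.1665, 0.0307]
tcp_rot: [3.138, 0.131, -0.004]
wrist_force: [-0.4, -0.7, 0.2]
width: 1.001
```

Request:
{"fn": "play_rows", "kwargs": {"motion": [[0,0,0,0,45],[0,0,0,0,40],[0,0,0,0,40],[0,0,0,0,40]], "squeeze": 50}}

```text
time: 13.15
tool_pos: [0.5652, 0.1674, 0.0333]
tcp_rot: [-3.138, -0.132, -0.003]
wrist_force: [-1.2, 0.5, 6.7]
width: 0.605
```

```bash
python3 - <<'E'
from h import *
plan([[.5638,.1689,.03]],-85)
E
```

```text
t 13.15 pos [0.5652 0.1674 0.0333] yawY -85.2 tilt [ 0.002  0.001 -1.   ] q6 1.73 F [-1.2  0.5  6.7] w 51.6
turn units -0.0005 rows>= 0.01695835051918948
[0.5638 0.1689 0.03  ] shift tool [-0.0013 -0.0016  0.0033]
```

Request:
{"fn": "play_rows", "kwargs": {"motion": [[0.005,0,0,0,40],[0.005,0,0,0,40],[0.005,0,0,0,40],[0.004,0,0,0,40],[0.002,0,0,0,40]]}}

```text
time: 13.78
tool_pos: [0.5849, 0.1687, 0.0327]
tcp_rot: [3.138, 0.133, -0.002]
wrist_force: [-2.9, -1.0, 5.3]
width: 0.603
```

Request:
{"fn": "play_rows", "kwargs": {"motion": [[0,0,0,0,40],[0,0,0,0,40]]}}

```text
time: 14.02
tool_pos: [0.5851, 0.1687, 0.0327]
tcp_rot: [3.138, 0.133, -0.0]
wrist_force: [-1.8, -0.4, 5.4]
width: 0.605
```

```bash
python3 - <<'E'
from h import *
plan([[.5638,.1689,.03]],-85)
s=snap('side');t=snap('top');save(np.hstack([cv2.resize(t[225:305,200:280],(400,400),interpolation=cv2.INTER_CUBIC),cv2.resize(s[190:270,225:305],(400,400),interpolation=cv2.INTER_CUBIC)]),'sh.png')
E
```

```text
t 14.03 pos [0.5851 0.1687 0.0327] yawY -85.2 tilt [-0. -0. -1.] q6 1.73 F [-1.8 -0.4  5.4] w 51.6
turn units -0.0004 rows>= 0.014977467968422295
[0.5638 0.1689 0.03  ] shift tool [-0.0212 -0.002   0.0027]
```

Request:
{"fn": "play_rows", "kwargs": {"motion": [[0.001,0,0,0,40],[0.001,0,0,0,40],[0.001,0,0,0,40],[0,0,0,0,40]]}}

```text
time: 14.62
tool_pos: [0.5853, 0.1687, 0.0316]
tcp_rot: [3.138, 0.133, -0.009]
wrist_force: [-6.3, 0.4, 6.1]
width: 0.602
```

The shackle is at its stop: the force rises with no further motion after about 20 mm of travel. I release, go up and over to the body, and grip its sides.

Request:
{"fn": "play_rows", "kwargs": {"motion": [[0,0,0,0,85],[0,0,0,0,85],[0,0,0,0,85],[0,0,-0.05,0,85],[0,0,-0.05,0,85]]}}

```text
time: 15.25
tool_pos: [0.5876, 0.1689, 0.1322]
tcp_rot: [3.138, 0.132, -0.003]
wrist_force: [1.3, 0.7, 0.8]
width: 0.995
```

Request:
{"fn": "play_rows", "kwargs": {"motion": [[-0.04,0,0,0,85],[-0.03,0,0,0,85],[0,0,0,0,85],[0,0,0,0,85]]}}

```text
time: 15.75
tool_pos: [0.5192, 0.1634, 0.1325]
tcp_rot: [-3.139, -0.132, -0.002]
wrist_force: [0.1, 1.0, 0.4]
width: 0.998
```

```bash
python3 - <<'E'
from h import *
plan([[.517,.164,.034]],-85)
s=snap('side');t=snap('top');save(np.hstack([cv2.resize(t[225:305,200:280],(400,400),interpolation=cv2.INTER_CUBIC),cv2.resize(s[190:270,225:305],(400,400),interpolation=cv2.INTER_CUBIC)]),'sh2.png')
E
```

```text
t 15.75 pos [0.5192 0.1634 0.1325] yawY -85.2 tilt [ 0.001  0.    -1.   ] q6 1.75 F [0.1 1.  0.4] w 85.2
turn units -0.0005 rows>= 0.016524164920699115
[0.517 0.164 0.034] shift tool [-0.0023 -0.0008  0.0985]
```

View pics/sh2.png

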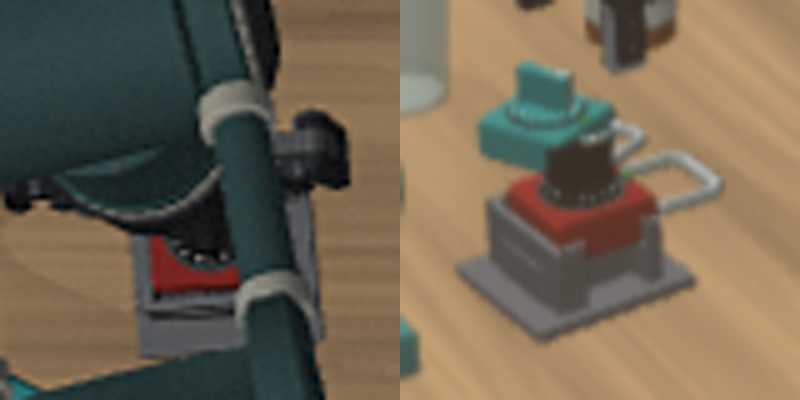

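The side crop shows the shackle pulled out (bow end at (715,180)) and the lock still seated with the dial bar towards the mark. I descend on the body sides and grip.

Request:
{"fn": "play_rows", "kwargs": {"motion": [[-0.002,-0.001,0.04,0,85],[0,0,0.04,0,85],[0,0,0.018,0,85],[0,0,0,0,85],[0,0,0,0,45]], "squeeze": 50}}

```text
time: 16.48
tool_pos: [0.518, 0.1644, 0.0355]
tcp_rot: [-3.138, -0.132, -0.004]
wrist_force: [0.0, 0.6, 0.0]
width: 0.811
```

Request:
{"fn": "play_rows", "kwargs": {"motion": [[0,0,0,0,40],[0,0,0,0,40],[0,0,0,0,40]]}}

```text
time: 16.85
tool_pos: [0.5184, 0.1645, 0.0363]
tcp_rot: [-3.138, -0.132, -0.007]
wrist_force: [1.0, -1.1, 6.5]
width: 0.69
```

Request:
{"fn": "play_rows", "kwargs": {"motion": [[0,0,-0.01,0,40],[0,0,-0.02,0,40],[0,0,-0.04,0,40],[0,0,-0.05,0,40],[0,0,-0.04,0,40]]}}

```text
time: 17.48
tool_pos: [0.5154, 0.1639, 0.1957]
tcp_rot: [3.139, 0.132, -0.002]
wrist_force: [0.1, 0.6, -2.7]
width: 0.693
```

```bash
python3 - <<'E'
from h import *
plan([],-101.2)
s=snap('side');save(cv2.resize(s[120:280,180:380],(750,600),interpolation=cv2.INTER_CUBIC),'lift.png')
E
```

```text
t 17.48 pos [0.5154 0.1639 0.1957] yawY -85.2 tilt [-0.001 -0.    -1.   ] q6 1.75 F [ 0.1  0.6 -2.7] w 59.2
turn units 0.0445 rows>= 1.496999485007433
```

View pics/lift.png

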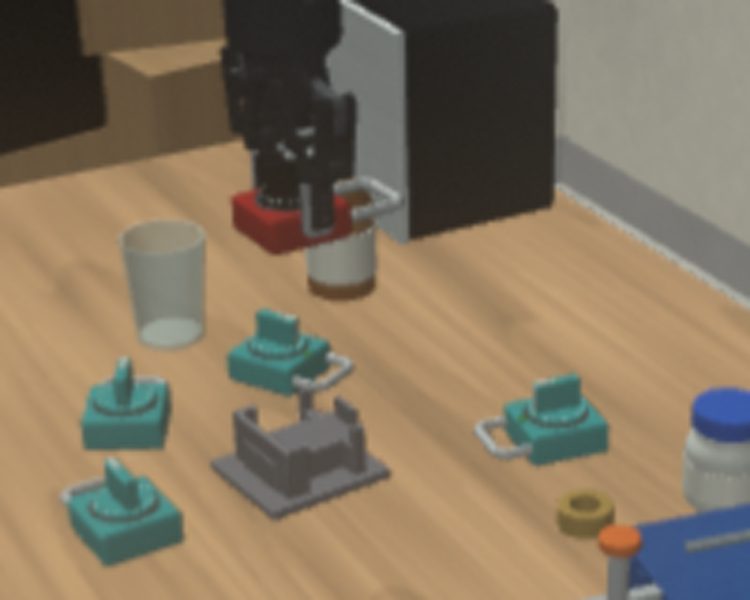

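The lock is out of the cradle, level, with its shackle open (lift view (380,195)). I carry it over to the stud.

Request:
{"fn": "play_rows", "kwargs": {"motion": [[0,0,0,0.015,40],[0,0,0,0.015,40],[0,0,0,0.0145,40],[0,0,0,0,40]]}}

```text
time: 18.02
tool_pos: [0.5151, 0.1638, 0.193]
tcp_rot: [3.126, -0.305, -0.004]
wrist_force: [0.9, 0.0, -3.2]
width: 0.688
```

```bash
python3 - <<'E'
from h import *
plan([case(-.05,0,.2)],-101.2)
E
```

```text
t 18.02 pos [0.5151 0.1638 0.193 ] yawY -101.1 tilt [-0.003 -0.001 -1.   ] q6 2.03 F [ 0.9  0.  -3.2] w 58.7
turn units 0.0001 rows>= 0.004877885278984591
[ 0.4805 -0.2033  0.2   ] shift tool [ 0.037   0.3669 -0.0067]
```

Request:
{"fn": "play_rows", "kwargs": {"motion": [[0.002,0.02,-0.007,0,40],[0.004,0.04,0,0,40],[0.005,0.045,0,0,40],[0.005,0.045,0,0,40],[0.005,0.045,0,0,40]]}}

```text
time: 18.65
tool_pos: [0.4982, -0.0336, 0.2015]
tcp_rot: [3.126, -0.305, 0.0]
wrist_force: [0.5, -0.6, -3.7]
width: 0.688
```

Request:
{"fn": "play_rows", "kwargs": {"motion": [[0.005,0.045,0,0,40],[0.005,0.045,0,0,40],[0.004,0.042,0,0,40],[0.002,0.03,0,0,40],[0,0.01,0,0,40]]}}

```text
time: 19.27
tool_pos: [0.4803, -0.2053, 0.2014]
tcp_rot: [3.126, -0.31, -0.001]
wrist_force: [-0.3, 1.2, -4.0]
width: 0.689
```

Request:
{"fn": "play_rows", "kwargs": {"motion": [[0,0,0,0,40],[0,0,0,0,40]]}}

```text
time: 19.52
tool_pos: [0.4812, -0.2023, 0.2011]
tcp_rot: [-3.126, 0.305, 0.0]
wrist_force: [-0.4, 0.5, -3.2]
width: 0.687
```

```bash
python3 - <<'E'
from h import *
plan([case(-.05,0,.2),case(-.05,0,.118)],-101.2)
t=snap('top');s=snap('side')
save(np.hstack([cv2.resize(t[215:295,360:440],(400,400),interpolation=cv2.INTER_CUBIC),cv2.resize(s[200:300,290:390],(400,400),interpolation=cv2.INTER_CUBIC)]),'over.png')
E
```

```text
t 19.52 pos [ 0.4812 -0.2023  0.2011] yawY -101.2 tilt [-0.     0.001 -1.   ] q6 1.32 F [-0.4  0.5 -3.2] w 58.6
turn units 0.0001 rows>= 0.004058428681346052
[ 0.4805 -0.2033  0.2   ] shift tool [-0.0005  0.0011  0.0011]
[ 0.4805 -0.2033  0.118 ] shift tool [0.    0.    0.082]
```

View pics/over.png

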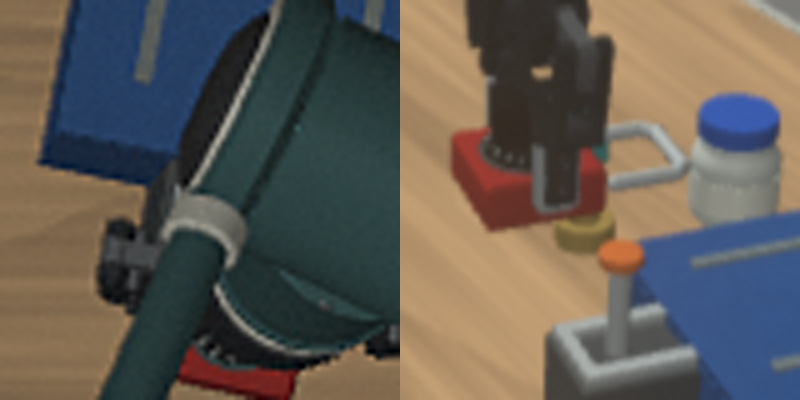

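```bash
python3 - <<'E'
from h import *
c=np.array([[688,168],[648,127],[608,183]],float);px=np.c_[290+(c[:,0]-400)/4,200+c[:,1]/4]
P=onz('side',px,.208);R=np.array([[np.cos(CY),-np.sin(CY)],[np.sin(CY),np.cos(CY)]])
print(np.round((P[:,:2]-S)@R,4))
print('expected px crop', (proj('side',[case(.024,-.019,.208),case(.024,.019,.208),case(-.02,-.023,.208)])-[290,200])*4+[400,0])
E
```

```text
[[ 0.0253 -0.0224]
 [ 0.023   0.0215]
 [-0.0172 -0.0227]]
expected px crop [[682.74223196 165.06952716]
 [651.71426329 128.96079237]
 [602.90016943 184.29681671]]
```

The side view puts the cross bar at case x ≈ 24 and y -22…+22, which matches the plan to about 1 mm. I lower it straight down.

Request:
{"fn": "play_rows", "kwargs": {"motion": [[0,0.001,0.015,0,40],[0,0,0.015,0,40],[0,0,0.01,0,40],[0,0,0.01,0,40]]}}

```text
time: 20.12
tool_pos: [0.4808, -0.2038, 0.1499]
tcp_rot: [-3.126, 0.306, 0.002]
wrist_force: [0.2, -0.2, -3.2]
width: 0.689
```

Request:
{"fn": "play_rows", "kwargs": {"motion": [[0,0,0.01,0,40],[0,0,0.01,0,40],[0,0,0.008,0,40],[0,0,0.003,0,40],[0,0,0,0,40]]}}

```text
time: 20.75
tool_pos: [0.4811, -0.2041, 0.12]
tcp_rot: [-3.127, 0.307, 0.0]
wrist_force: [-0.7, -0.3, -3.5]
width: 0.685
```

Request:
{"fn": "play_rows", "kwargs": {"motion": [[0,0,0,0,40],[0,0,0,0,40]]}}

```text
time: 21.0
tool_pos: [0.4815, -0.2043, 0.1206]
tcp_rot: [3.126, -0.307, 0.001]
wrist_force: [-0.5, 1.2, -3.3]
width: 0.688
```

```bash
python3 - <<'E'
from h import *
plan([case(-.05,0,.118)],-101.2)
s=snap('side');save(cv2.resize(s[200:320,280:440],(800,600),interpolation=cv2.INTER_CUBIC),'final.png')
E
```

```text
t 21.0 pos [ 0.4815 -0.2043  0.1206] yawY -101.2 tilt [ 0.001 -0.    -1.   ] q6 1.32 F [-0.5  1.2 -3.3] w 58.8
turn units -0.0 rows>= 0.00035222444632337045
[ 0.4805 -0.2033  0.118 ] shift tool [-0.0012 -0.0008  0.0026]
```

View pics/final.png

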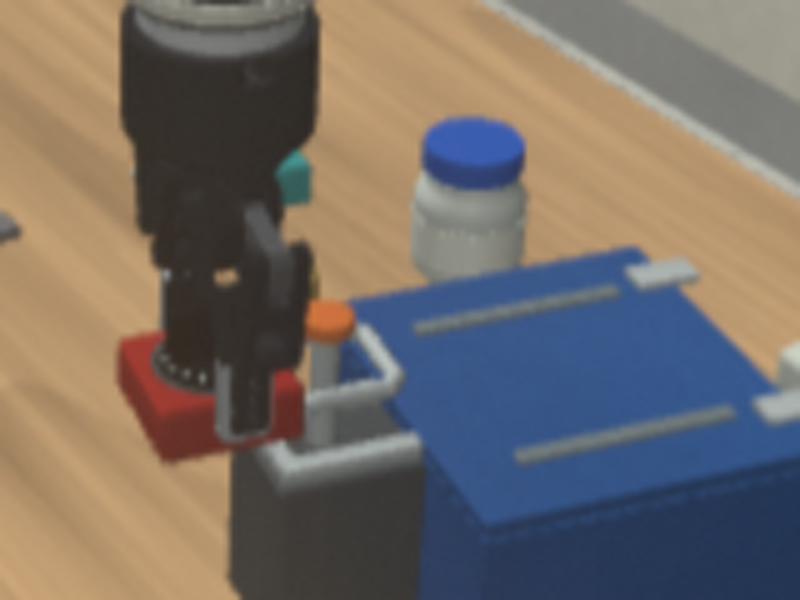

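The bow is round the neck (325,385), below the orange head (330,320). It stands clear above the hasp, and the wrist force is the lock's weight alone.

```bash
python3 -c "
from workcell import *
print(finish_job())"
```

```text
the job is handed in; nothing more can be done
None
```

I finished all the steps and handed the job in at about 21 s of the 67 s allowed. `finish_job()` gives no verdict.

**What I did:**
- **Lid:** I pushed it shut until it stopped firmly, at about 23 N with the fingertip at z 0.098. The hasp frame lies round the stud.
- **Dial:** I turned it clockwise by its bar, about 53°. A later picture shows the white pointer at the green mark.
- **Shackle:** I pinched it and pulled about 20 mm until it hit its stop.
- **Lock:** I lifted it by its sides, turned it 16° and lowered it over the stud's head.

**Last checks:**
- **Position:** The side picture shows the bow round the neck, below the orange head and clear of the hasp. Before lowering, the bow matched the planned position to about 1 mm.
- **Stillness and load:** The tool tilt was about 0.001 rad. The wrist force stayed at about 3.3 N, the same as when carrying the lock, so there is no sign of it resting on the case. The finger opening held at 59 mm, so the grip was steady.
- **Not seen at the end:** The gripper and arm hid the dial pointer, so that was last seen at the mark before the shackle was pulled. I gripped only the lock's sides after that, not the dial.
- **Bystanders:** I touched none of them, and those in the later pictures looked unmoved. I did not measure their positions.

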